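# Slide the slate out over the edge of the butcher's block

## Robot

A 6-joint arm with a two-finger parallel gripper is mounted at the origin on the work surface. World frame = base frame: x ahead of the robot, y to its left, z up, the work surface at z = 0. Lengths are in m, angles in rad, forces in N, time in s.
With the tool pointing down it reaches from about 0.35 to 0.975 m from the base axis. Payload 4.9 kg.
Tool frame: the origin (TCP) lies at the very end of the fingers, on their centre line; the grasp point (between the pads) lies 19 mm behind it; z points along the fingers, y is the line along which they close (so a half turn about z gives the same grasp; the last joint's range is limited). The gripper opens to 85 mm and grips with 20 to 120 N. Pads are 22 mm wide; open, the fingers measure 114 mm over their backs; the gripper's body (76 mm by 85 mm) begins 54 mm behind the grasp point. The pads swing forward as they close: fully open they stand 13 mm farther back than shut.
Start: joints at [-1.24, 0.053, 1.613, -0, 1.476, -0.119], TCP at [0.272, -0.563, 0.231] pointing down, gripper open.
Joint ranges: [-3.01, 3.01], [-1.01, 2.22], [0.06, 2.58], [-1.02, 4.17], [0.09, 2.62], [-3.14, 3.14]. Speed limits (rad/s): [2.57, 2.57, 3.14, 3.14, 3.14, 3.14].

## Interface

Orientations are given as a unit quaternion [w, x, y, z].
In Python, from plant import manip gives the robot as it stands.
- The arm moves only by the tool play_rows, never from a script. Its argument "series" is a list that holds one entry, the list of rows, each a list of 7 numbers: the shift along the world's x, y, z in m, then the turn, a rotation vector about the world's x, y, z in degrees, then the opening, from 0 (shut) to 1 (fully open). In form: [[[dx, dy, dz, rx, ry, rz, grip], ...]]. A call has 1 to 10 rows; each row shifts and turns the commanded pose from where the row before left it; what a row does not reach is not made up. A row lasts 1/10 s, in which the tool goes at most 50 mm and 8.59 degrees, less where a joint would pass 70% of its speed; a pose out of reach is approached as far as the arm can. A call with a gripper value outside its range is refused whole. The fingers move at their own pace and stop on an object; the grip force is fixed at half the most. Time passes only in rows, so rows that do not move let the fingers close. It gives the time, the measured TCP pose, the force, the opening and the grip force at its end, in the units of the state.
- manip.state(): the state, without advancing time (a new reading comes with each control period).
- manip.grab_frame(name): name is "scene" or "top" or "wrist"; returns a dict with "frame" (480x640x3 uint8, blue, green, red), "mtx" (3x3 intrinsics, pixels), "R" (3x3) and "t" (3): a world point X has camera coordinates R X + t. Camera axes: x right, y down, z forward; pixel columns grow to the right and rows downward; lengths in m; the calibration is good to about 2 mm. A picture is of the moment at which its call begins. There is no depth.
- manip.job_done(): hands the job in; it is judged then, once.
The state is a dict: "time": time; "joint_pos": joint angles; "joint_vel": joint speeds; "joint_efforts": joint torques, N m; "tool_pos": TCP position; "tool_rot": TCP orientation; "contact_force": force on the tool from outside, world axes, zero at the start; "ft_torque": the same for the moment, N m; "gripper_width": opening from 0.0 (shut) to 1.0 (fully open); "grasp_force": force on a finger pad.
Only numpy, scipy, OpenCV 4.12 (cv2) and the standard library are available. Lean on these libraries where they do the work, as an engineer would, in place of code of your own. Each camera call takes 0.05 s, during which the arm holds its last target. There are 200 camera calls.

## Task

The thin slate serving board lies flat on the butcher's block, where nobody can get fingers under it. With your fingertips, slide it steadily (no flicking) out over the block's far long edge until about 4 cm of it overhangs, square to that edge, and leave it lying flat there by itself. Only push it: do not lift, tip or carry it, and leave the pepper mill, salt jar, mug and bowl standing where they are.

Things in the scene. Friction and masses are not known exactly. Their poses are not given: they have to be found in the camera images.
- block: butcher's block of brown wood, a fixed slab 270 mm (its x) by 420 mm (its y), its flat top 45 mm above the counter; it never moves in a run. Origin on the counter under its centre; its x axis points across it to the far long edge (away from the robot), y along that edge to the left, z up. It stands turned by up to 0.45 rad.
- block_edge (a point): middle of the block's far long edge, at the top (on the block at x = 135 mm, y = 0, z = 45 mm); axes as the block's. The slate must overhang here, towards its +x.
- slate: loose thin dark-grey slate serving board, a plain rectangle 120 mm (its x) by 160 mm (its y), 8 mm thick, 0.3 to 0.55 kg, lying flat on the block. Origin at the centre of its underside; x towards its front long side (the side next to the block's far edge), y along that side, z up. It starts fully on the block, up to 0.22 rad out of square. A push of 2 to 6 N slides it.
- slate_front (a point): middle of the slate's front long side, on the underside (60 mm from its origin along x). Its x in the frame of block_edge is the overhang.
- mill: loose brown wooden pepper mill, 48 mm across, 125 mm tall, standing on the block at the left or right of the slate; origin under its centre. Leave alone.
- salt_jar: loose clear jar with a steel cap, 48 mm across, 75 mm tall, standing on the block on the other side of the slate; origin under its centre. Leave alone.
- mug: loose white mug, 82 mm across, 95 mm tall, on the counter to the right; origin under its centre. Leave alone.
- bowl: loose blue bowl, 140 mm across, 60 mm tall, on the counter to the left; origin under its centre. Leave alone.
Not all that is in view belongs to the job. There is more than one size of the slate; the one meant has the size given above.

How it is judged:
On the way:
1. the fingers are on the slate as its front comes out over the block's far edge (x of slate_front in the frame of block_edge above 0 m and contact force between the fingers and slate above 0.1 N), for 0.04 s.
At the end, for the whole second after the job is handed in: the middle of the slate's front side overhangs the block's far edge by 30 to 50 mm, the slate is square to the block within 0.14 rad, flat on the block (tilt under 0.03 rad, underside within 3 mm of the top) and at rest; mill, jar, mug and bowl stand within 20 mm of where they were (x of slate_front in the frame of block_edge between 0.03 and 0.05 m and angle between the x axis of slate and the x axis of block, either way round below 0.14 rad and z of slate in the frame of block between 0.042 and 0.048 m and angle between slate's own z axis and vertical below 0.03 rad and linear speed of slate below 0.01 m/s and distance of each of mill, salt_jar, mug, bowl from where it was at the start of the episode below 0.02 m and angle between each of mill, salt_jar, mug, bowl's own z axis and vertical below 0.2 rad); the robot touches nothing.
It fails at once if the slate is lifted (10 mm) or tipped (0.12 rad) (z of slate in the frame of block above 0.055 m or angle between slate's own z axis and vertical above 0.12 rad).
It fails at once if the slate falls off the block (z of slate in the frame of block below 0.03 m).
It fails at once if the slate is flicked (faster than 0.3 m/s) (linear speed of slate above 0.3 m/s).
It fails at once if a bystander is pushed 20 mm or tipped (distance of any of mill, salt_jar, mug, bowl from where it was at the start of the episode above 0.02 m or angle between any of mill, salt_jar, mug, bowl's own z axis and vertical above 0.2 rad).
It also fails if it takes over 48 s, if anything falls off the work surface, if the arm or the gripper's body presses on something with over 40 N, if the wrist force passes 120 N, or if a joint passes its speed limit or range.

## Working session

There is one attempt and no reset: what is moved stays moved. The work goes in short steps, Python scripts to look and compute and a tool call to move; the robot and the scene stay as the last step left them, time stands still between calls to the robot, and variables do not carry over. Pictures are saved under pics/ and viewed, at most 10 in all, crops included, and the job is handed in when it is done.

Besides the shell and the picture viewer there is one more tool, called after ">>>" by a JSON object that holds its "fn" and its "kwargs". play_rows: Moves the arm, as the interface text tells. Its arguments: {"type":"object","properties":{"series":{"type":"array"}},"required":["series"]}

```bash
mkdir -p pics
cat > h.py <<'E'
import numpy as np, cv2, pickle
from plant import manip
def snap(n,f):
    d=manip.grab_frame(n); cv2.imwrite('pics/'+f+'.png',d['frame']); pickle.dump(d,open('pics/'+f+'.pkl','wb')); return d
def pt(f,u,v,z):
    d=pickle.load(open('pics/'+f+'.pkl','rb')); K,R,t=map(np.array,(d['mtx'],d['R'],d['t']))
    r=R.T@np.linalg.inv(K)@[u,v,1]; c=-R.T@t.ravel(); return c+r*(z-c[2])/r[2]
E
python3 - <<'E'
from h import *
snap('top','t0'); snap('scene','s0')
s=manip.state(); print(s['time'],s['tool_pos'],s['tool_rot'],s['contact_force'])
E
```

```text
0.1 [ 0.27154559 -0.56230436  0.23016868] [-9.43653196e-04  9.74818721e-01  2.22996778e-01 -8.61082384e-05] [ 0.43410368 -0.36174397  0.67548709]
```

View pics/t0.png

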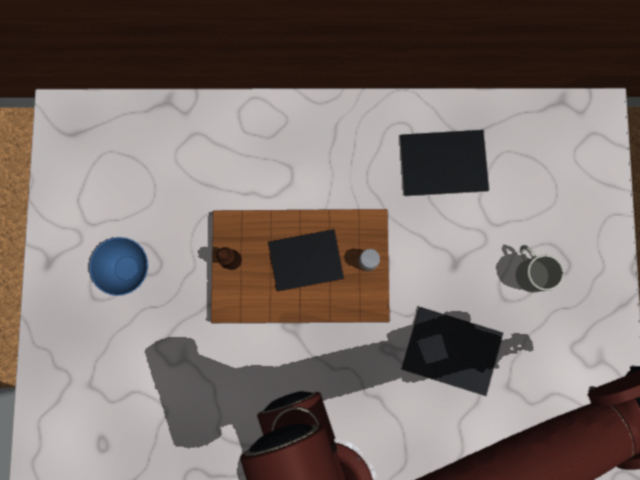

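View pics/s0.png

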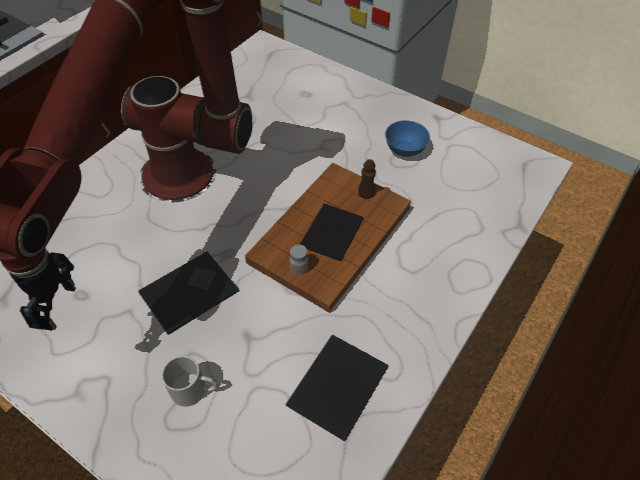

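Three dark boards are visible in the top view: (305,260) on the block, (444,162) and (452,350) on the counter. The one on the block fits, since it lies on the wood and is the smallest. I'll confirm it in an enlarged crop.

Run:
```python
from h import *
im=cv2.imread('pics/t0.png')[200:335,200:400]
cv2.imwrite('pics/c0.png',cv2.resize(im,None,fx=4,fy=4,interpolation=cv2.INTER_CUBIC))
```

```text
(no output)
```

View pics/c0.png

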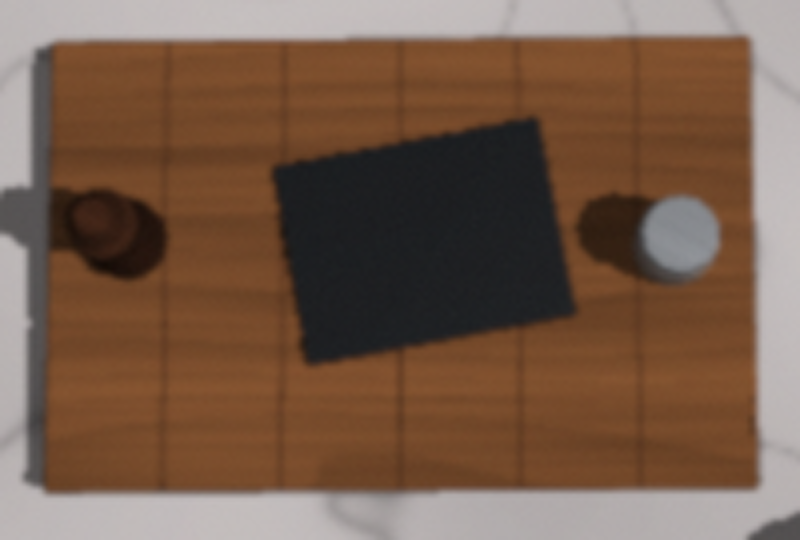

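The crop shows the block's top corners at (53,43), (749,38), (758,488) and (44,490). The slate corners are at (273,167), (538,118), (575,315) and (307,363).

```bash
cat >> h.py <<'E'
def fit(P,L,W):
    # P corners world xy, order: far-left, far-right, near-right, near-left -> origin, yaw
    M=np.array([[L/2,W/2],[L/2,-W/2],[-L/2,-W/2],[-L/2,W/2]]); c=P.mean(0)
    Q=P-c; a=np.arctan2((M[:,0]*Q[:,1]-M[:,1]*Q[:,0]).sum(),(M*Q).sum())
    return c,a
def rot(a): return np.array([[np.cos(a),-np.sin(a)],[np.sin(a),np.cos(a)]])
E
python3 - <<'E'
from h import *
w=lambda L,z:np.array([pt('t0',200+(u-1.5)/4,200+(v-1.5)/4,z)[:2] for u,v in L])
B=w([(53,43),(749,38),(758,488),(44,490)],.045); S=w([(273,167),(538,118),(575,315),(307,363)],.053)
print(B,S)
for P in(B,S): print([np.linalg.norm(P[i]-P[i-1]).round(4) for i in range(4)])
bc,ba=fit(B,.27,.42); sc,sa=fit(S,.12,.16); print(bc,ba,sc,sa)
print('slate in block',rot(ba).T@(sc-bc),sa-ba)
M=w([(122,240)],.05);J=w([(680,232)],.12); print('mill base-ish',M,'jar',J)
E
```

```text
[[ 0.65060361  0.27702522]
 [ 0.65391339 -0.1406    ]
 [ 0.38663233 -0.14304316]
 [ 0.38425646  0.27516795]] [[ 0.57450509  0.14272293]
 [ 0.6040531  -0.01428472]
 [ 0.48704828 -0.0360937 ]
 [ 0.45855036  0.12102397]]
[np.float64(0.2664), np.float64(0.4176), np.float64(0.2673), np.float64(0.4182)]
[np.float64(0.118), np.float64(0.1598), np.float64(0.119), np.float64(0.1597)]
[0.51885145 0.0671375 ] 0.007167858602206204 [0.53103921 0.05334212] 0.18340756230248534
slate in block [ 0.01208857 -0.01388239] 0.17623970370027914
mill base-ish [[0.53118284 0.23189364]] jar [[ 0.52883525 -0.09374367]]
```

>>> {"fn": "play_rows", "kwargs": {"series": [[[0.01, 0.038, 0, 0, 0, -1.6, 1], [0.01, 0.038, 0, 0, 0, -1.6, 1], [0.01, 0.038, 0, 0, 0, -1.6, 1], [0.01, 0.038, 0, 0, 0, -1.6, 1], [0.01, 0.038, 0, 0, 0, -1.6, 1], [0.01, 0.038, 0, 0, 0, -1.6, 1], [0.01, 0.038, 0, 0, 0, -1.6, 1], [0.01, 0.038, 0, 0, 0, -1.6, 1], [0.01, 0.038, 0, 0, 0, -1.6, 1], [0.01, 0.038, 0, 0, 0, -1.6, 1]]]}}

```text
time: 1.1
tool_pos: [0.3716, -0.1811, 0.2308]
tool_rot: [-0.0, 0.996, 0.084, -0.0]
contact_force: [1.0, 0.0, 0.1]
gripper_width: 1.001
grasp_force: 0.0
```

>>> {"fn": "play_rows", "kwargs": {"series": [[[0.01, 0.039, 0, 0, 0, -1.6, 1], [0.01, 0.039, 0, 0, 0, -1.6, 1], [0.01, 0.039, 0, 0, 0, -1.6, 1], [0.01, 0.039, 0, 0, 0, -1.6, 1], [0.01, 0.039, 0, 0, 0, -1.6, 1], [0.005, 0.039, 0, 0, 0, -1.4, 1], [0, 0, 0, 0, 0, 0, 1], [0, 0, 0, 0, 0, 0, 1]]]}}

```text
time: 1.9
tool_pos: [0.4264, 0.0517, 0.2308]
tool_rot: [0.0, 1.0, 0.004, -0.0]
contact_force: [0.4, 0.3, -0.5]
gripper_width: 1.001
grasp_force: 0.0
```

Run:
```python
from h import *
snap('wrist','w1')
s=manip.state(); q=s['tool_rot'];print(s['time'],s['tool_pos'],q,2*np.arctan2(q[2],q[1]),s['contact_force'])
```

```text
1.95 [0.42643089 0.05096377 0.23086413] [ 2.09730534e-04  9.99993613e-01  3.54163513e-03 -4.31389678e-04] 0.007083285883422427 [ 0.30271271 -0.41017344  0.52205532]
```

View pics/w1.png

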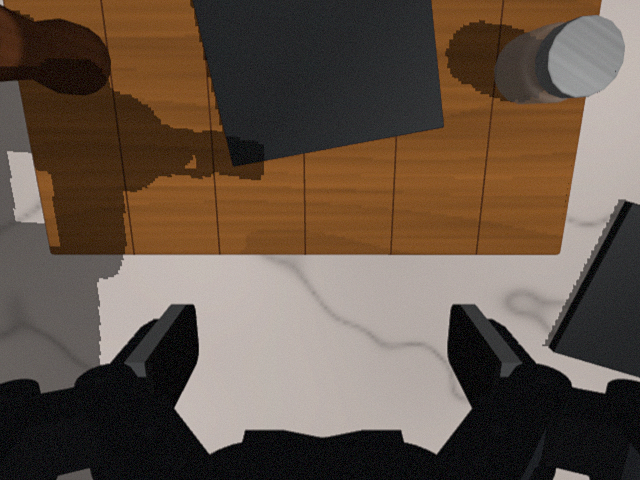

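The wrist view shows the slate's rear corners at (232,166) and (443,127), the block's near edge along row 253, and the open fingers square to the block. Next I descend behind the slate.

>>> {"fn": "play_rows", "kwargs": {"series": [[[0, 0, -0.03, 0, 0, 0, 1], [0, 0, -0.04, 0, 0, 0, 1], [0, 0, -0.04, 0, 0, 0, 1], [0, 0, -0.03, 0, 0, 0, 1], [0, 0, -0.02, 0, 0, 0, 1], [0, 0, -0.008, 0, 0, 0, 1], [0, 0, 0, 0, 0, 0, 1], [0, 0, 0, 0, 0, 0, 1]]]}}

```text
time: 2.75
tool_pos: [0.4277, 0.0505, 0.0645]
tool_rot: [0.0, 1.0, 0.003, 0.001]
contact_force: [0.2, -0.6, 0.6]
gripper_width: 0.999
grasp_force: 0.0
```

Run:
```python
from h import *
d=snap('wrist','w2')
s=manip.state(); print(s['time'],s['tool_pos'],s['contact_force'])
for u,v in[(232,166),(443,127)]: print(pt('w1',u,v,.053))
print(pt('w1',306,253,.045))
```

```text
2.8 [0.42801585 0.0506572  0.06493109] [-0.12317619 -0.15930877  1.07194116]
[0.45672256 0.12017406 0.053     ]
[ 0.48638296 -0.03635537  0.053     ]
[0.38533537 0.0649671  0.045     ]
```

View pics/w2.png

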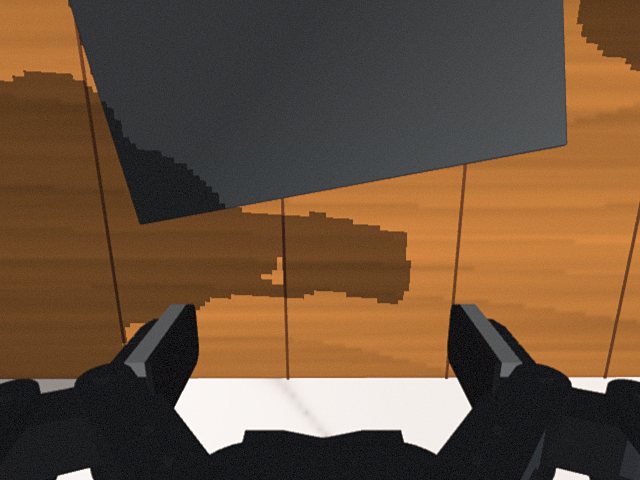

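The slate's rear edge runs from (140,222) to (566,145), just ahead of the fingertips, and the fingers are over the block. I'll feel for the block top.

>>> {"fn": "play_rows", "kwargs": {"series": [[[0, 0, -0.008, 0, 0, 0, 1], [0, 0, -0.008, 0, 0, 0, 1], [0, 0, 0, 0, 0, 0, 1], [0, 0, 0, 0, 0, 0, 1]]]}}

```text
time: 3.2
tool_pos: [0.4264, 0.0513, 0.0469]
tool_rot: [-0.0, 1.0, 0.003, -0.0]
contact_force: [0.3, -0.8, -0.9]
gripper_width: 0.996
grasp_force: 0.0
```

>>> {"fn": "play_rows", "kwargs": {"series": [[[0, 0, -0.002, 0, 0, 0, 1], [0, 0, -0.002, 0, 0, 0, 1], [0, 0, 0, 0, 0, 0, 1]]]}}

```text
time: 3.5
tool_pos: [0.4265, 0.0512, 0.043]
tool_rot: [-0.0, 1.0, 0.003, -0.0]
contact_force: [-0.6, 0.4, 0.3]
gripper_width: 0.996
grasp_force: 0.0
```

Still no contact, so the open tips stand back as stated. I keep lowering.

>>> {"fn": "play_rows", "kwargs": {"series": [[[0, 0, -0.003, 0, 0, 0, 1], [0, 0, -0.002, 0, 0, 0, 1], [0, 0, 0, 0, 0, 0, 1]]]}}

```text
time: 3.8
tool_pos: [0.4264, 0.0512, 0.0379]
tool_rot: [-0.0, 1.0, 0.003, -0.0]
contact_force: [-0.3, -0.2, 0.2]
gripper_width: 1.0
grasp_force: 0.0
```

>>> {"fn": "play_rows", "kwargs": {"series": [[[0, 0, -0.002, 0, 0, 0, 1], [0, 0, 0, 0, 0, 0, 1]]]}}

```text
time: 4.0
tool_pos: [0.4265, 0.0512, 0.036]
tool_rot: [-0.0, 1.0, 0.003, -0.0]
contact_force: [-1.3, 0.8, 0.6]
gripper_width: 1.0
grasp_force: 0.0
```

>>> {"fn": "play_rows", "kwargs": {"series": [[[0, 0, -0.002, 0, 0, 0, 1], [0, 0, 0, 0, 0, 0, 1]]]}}

```text
time: 4.2
tool_pos: [0.4265, 0.0512, 0.034]
tool_rot: [-0.0, 1.0, 0.003, -0.0]
contact_force: [0.2, 1.3, -0.6]
gripper_width: 0.999
grasp_force: 0.0
```

>>> {"fn": "play_rows", "kwargs": {"series": [[[0.008, 0, 0, 0, 0, 0, 1], [0.006, 0, 0, 0, 0, 0, 1], [0.004, 0, 0, 0, 0, 0, 1], [0.004, 0, 0, 0, 0, 0, 1], [0.004, 0, 0, 0, 0, 0, 1], [0.004, 0, 0, 0, 0, 0, 1], [0.004, 0, 0, 0, 0, 0, 1], [0.004, 0, 0, 0, 0, 0, 1], [0.004, 0, 0, 0, 0, 0, 1], [0.004, 0, 0, 0, 0, 0, 1]]]}}

```text
time: 5.2
tool_pos: [0.473, 0.0512, 0.0341]
tool_rot: [0.0, 1.0, 0.003, -0.0]
contact_force: [-3.1, 1.0, -0.6]
gripper_width: 1.006
grasp_force: 0.9
```

Run:
```python
from h import *
d=snap('wrist','w3')
s=manip.state(); print(s['time'],s['tool_pos'],s['contact_force'])
```

```text
5.25 [0.47371789 0.05102385 0.03439624] [-2.03453281 -0.65720459  0.07779505]
```

View pics/w3.png

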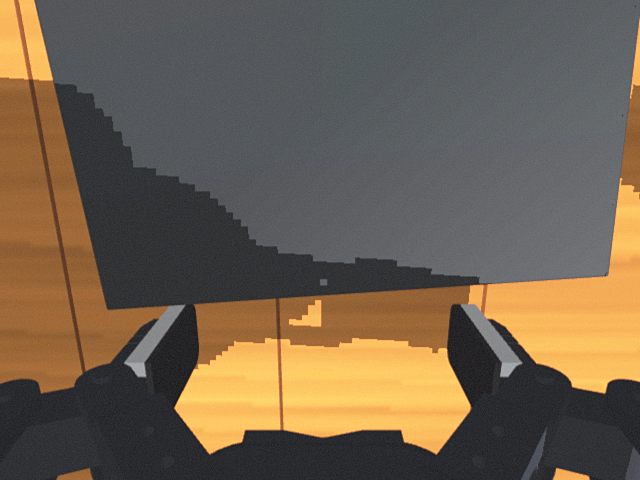

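The left finger is pushing at about (190,303) and the slate is turning square; the right finger is nearly on the rear edge at (455,285). I continue.

>>> {"fn": "play_rows", "kwargs": {"series": [[[0.004, 0, 0, 0, 0, 0, 1], [0.004, 0, 0, 0, 0, 0, 1], [0.004, 0, 0, 0, 0, 0, 1], [0.004, 0, 0, 0, 0, 0, 1], [0.004, 0, 0, 0, 0, 0, 1], [0.004, 0, 0, 0, 0, 0, 1], [0.004, 0, 0, 0, 0, 0, 1], [0.004, 0, 0, 0, 0, 0, 1], [0.004, 0, 0, 0, 0, 0, 1], [0.004, 0, 0, 0, 0, 0, 1]]]}}

```text
time: 6.25
tool_pos: [0.5131, 0.0512, 0.0343]
tool_rot: [0.0, 1.0, 0.003, -0.0]
contact_force: [-4.5, -0.6, 1.2]
gripper_width: 0.997
grasp_force: 1.6
```

>>> {"fn": "play_rows", "kwargs": {"series": [[[0.004, 0, 0, 0, 0, 0, 1], [0.004, 0, 0, 0, 0, 0, 1], [0.004, 0, 0, 0, 0, 0, 1], [0.004, 0, 0, 0, 0, 0, 1], [0.004, 0, 0, 0, 0, 0, 1], [0.004, 0, 0, 0, 0, 0, 1], [0.004, 0, 0, 0, 0, 0, 1], [0.004, 0, 0, 0, 0, 0, 1], [0.004, 0, 0, 0, 0, 0, 1], [0, 0, 0, 0, 0, 0, 1]]]}}

```text
time: 7.25
tool_pos: [0.5498, 0.0511, 0.0345]
tool_rot: [0.0, 1.0, 0.003, 0.001]
contact_force: [-0.4, -0.2, -0.9]
gripper_width: 0.999
grasp_force: 0.0
```

Run:
```python
from h import *
d=snap('top','t4'); snap('wrist','w4')
s=manip.state(); print(s['time'],s['tool_pos'],s['contact_force'])
im=np.hstack([cv2.resize(d['frame'][190:340,200:400],None,fx=2.6,fy=2.6),cv2.resize(cv2.imread('pics/w4.png')[:,100:540],(280,390)) if 0 else cv2.resize(cv2.imread('pics/w4.png'),(280,390))])
cv2.imwrite('pics/c4.png',im)
```

```text
7.35 [0.54972968 0.05115405 0.03470669] [-0.18731581  0.60852505 -0.04332275]
```

View pics/c4.png

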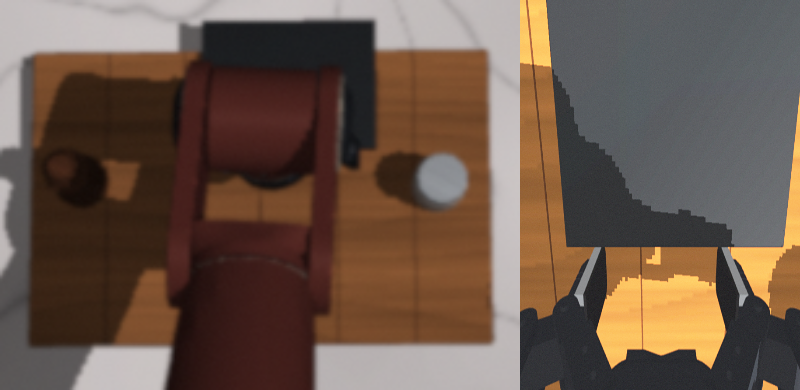

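The slate's front edge runs from (203,22) to (374,20) in the crop, and the block's far edge from (35,53) to (487,50). It looks square and already overhangs.

Run:
```python
from h import *
f=lambda u,v,z:pt('t4',200+u/2.6-.3,190+v/2.6-.3,z)[:2]
A,B=f(35,53,.045),f(487,50,.045); n=np.array([B[1]-A[1],A[0]-B[0]]);n/=np.linalg.norm(n); n*=-1 if n[0]<0 else 1
for p in((203,22),(374,20)): print((f(*p,.053)-A)@n)
print((f(375,149,.053)-A)@n, A,B)
print('rear wrist', [pt('w4',u*640/280,v*480/390,.053)[:2] for u,v in((48,246),(263,247))])
```

```text
0.02641763052801066
0.027192656583335428
-0.09232526715954494 [0.65131305 0.27635407] [ 0.65438639 -0.14092239]
rear wrist [array([0.56032579, 0.11964788]), array([ 0.56064605, -0.03828721])]
```

>>> {"fn": "play_rows", "kwargs": {"series": [[[0.002, 0, 0, 0, 0, 0, 1], [0.003, 0, 0, 0, 0, 0, 1], [0.003, 0, 0, 0, 0, 0, 1], [0.003, 0, 0, 0, 0, 0, 1], [0.002, 0, 0, 0, 0, 0, 1], [0, 0, 0, 0, 0, 0, 1], [0, 0, 0, 0, 0, 0, 1]]]}}

```text
time: 8.05
tool_pos: [0.5622, 0.0512, 0.0344]
tool_rot: [0.0, 1.0, 0.003, 0.001]
contact_force: [-2.1, 0.4, 2.1]
gripper_width: 1.0
grasp_force: 1.0
```

>>> {"fn": "play_rows", "kwargs": {"series": [[[-0.005, 0, 0, 0, 0, 0, 1], [-0.015, 0, 0, 0, 0, 0, 1], [-0.03, 0, 0, 0, 0, 0, 1], [-0.02, 0, 0.02, 0, 0, 0, 1], [0, 0, 0.04, 0, 0, 0, 1], [0, 0, 0.045, 0, 0, 0, 1], [0, 0, 0.045, 0, 0, 0, 1], [0, 0, 0.03, 0, 0, 0, 1], [0, 0, 0, 0, 0, 0, 1], [0, 0, 0, 0, 0, 0, 1]]]}}

```text
time: 9.05
tool_pos: [0.4922, 0.0512, 0.215]
tool_rot: [0.0, 1.0, 0.003, 0.001]
contact_force: [1.0, 0.4, -0.3]
gripper_width: 1.002
grasp_force: 0.0
```

Run:
```python
from h import *
d=snap('top','t5')
s=manip.state(); print(s['time'],s['tool_pos'],s['contact_force'])
cv2.imwrite('pics/c5.png',cv2.resize(d['frame'][190:340,200:400],None,fx=4,fy=4,interpolation=cv2.INTER_CUBIC))
```

```text
9.1 [0.4913265  0.0511872  0.21334279] [-0.56055398  0.27786894  0.3983044 ]
```

View pics/c5.png

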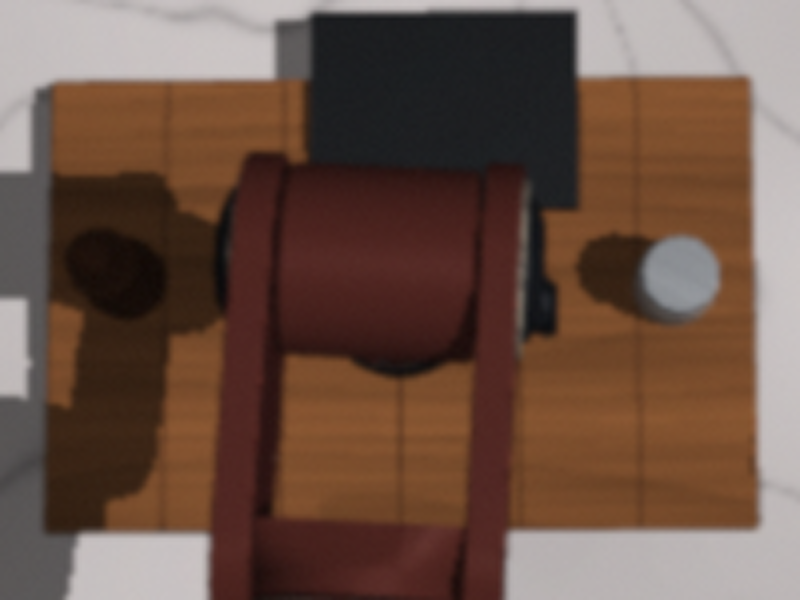

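In this crop the slate's front edge runs from (313,13) to (577,11) and the block's far edge from (52,83) to (749,77). The arm is clear.

Run:
```python
from h import *
f=lambda u,v,z:pt('t5',200+(u-1.5)/4,190+(v-1.5)/4,z)[:2]
A,B=f(52,83,.045),f(749,77,.045); n=np.array([B[1]-A[1],A[0]-B[0]]);n/=np.linalg.norm(n); n*=-1 if n[0]<0 else 1
o=[(f(*p,.053)-A)@n for p in((313,13),(577,11))]; print(o)
if .034<np.mean(o)<.046: print(manip.job_done())
```

```text
[np.float64(0.039702095772771055), np.float64(0.0394850599435223)]
the job is handed in; nothing more can be done
None
```

The slate now overhangs the block's far edge by about 40 mm and lies square to it within the measuring error; the arm is clear of everything, the mill and jar look unmoved, and the job is handed in.

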